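Ease a painted push plate out of its jig and lay it on the drying rack

ROBOT

A 7-joint arm with a two-finger parallel gripper is mounted at the origin on the work surface. World frame = base frame: x ahead of the robot, y to its left, z up, the work surface at z = 0. Lengths are in m, angles in rad, forces in N, time in s.
With the tool pointing down it reaches from about 0.425 to 0.975 m from the base axis. Payload 16.7 kg.
Tool frame: the origin (TCP) lies at the very end of the fingers, on their centre line; the grasp point (between the pads) lies 19 mm behind it; z points along the fingers, y is the line along which they close (so a half turn about z gives the same grasp; the last joint's range is limited). The gripper opens to 85 mm and grips with 20 to 120 N. Pads are 22 mm wide; open, the fingers measure 114 mm over their backs; the gripper's body (76 mm by 85 mm) begins 54 mm behind the grasp point. The pads swing forward as they close: fully open they stand 13 mm farther back than shut.
Start: joints at [-1.397, 0.426, 0.074, 1.606, -0.034, 1.111, -0.067], TCP at [0.214, 0.64, 0.231] pointing down, gripper open.
Joint ranges: [-2.85, 2.85], [-0.5, 2.14], [-1.23, 1.37], [0.21, 2.46], [-1.02, 4.16], [0.16, 2.05], [-2.73, 2.73]. Speed limits (rad/s): [1.89, 1.89, 2.39, 2.39, 3.01, 3.01, 3.01].

INTERFACE

Orientations are given as a 3x3 rotation matrix whose columns are the frame's x, y, z axes.
In Python, from plant import bot gives the robot as it stands.
- The arm moves only by the tool arm_command, never from a script. Its arguments are lists of equal length, an entry for each row: "translation": the shift along the tool's x, y, z in mm, a list of three; "angular": the turn, a rotation vector about the tool's x, y, z in degrees, a list of three. A call has 1 to 8 rows; each row shifts and turns the commanded pose from where the row before left it, along the tool's axes as they then stand; what a row does not reach is not made up. A row lasts 1/8 s, in which the tool goes at most 62.5 mm and 10.7 degrees, less where a joint would pass 70% of its speed; a pose out of reach is approached as far as the arm can. A call is refused whole if a number of a shift passes 62.5 or a number of a turn 10.7, either way. A call with a gripper value outside its range is refused whole. "grip" is the finger opening in mm, from 0 to 85.4, set as the call begins (left out, the last holds). The fingers move at their own pace and stop on an object; the grip force is fixed at half the most. Time passes only in rows, so rows that do not move let the fingers close. It gives the time, the measured TCP pose, the force, the opening and the grip force at its end, in the units of the state.
- bot.sense(): the state, without advancing time (a new reading comes with each control period).
- bot.camera(name): name is "scene" or "top" or "wrist"; returns a dict with "pixels" (384x512x3 uint8, red, green, blue), "K" (3x3 intrinsics, pixels), "rvec" (rotation vector, rad) and "tvec" (3), from world to camera coordinates, as OpenCV has them; the wrist camera has in their place "hand_eye" (4x4, takes a point from camera to tool coordinates, whose origin is the TCP and whose axes are the flange's). Camera axes: x right, y down, z forward; pixel columns grow to the right and rows downward; lengths in m; the calibration is good to about 2 mm. The wrist camera is an equidistant fisheye: a pixel r from the principal point sees the ray r / f radians off the axis. A picture is of the moment at which its call begins: read the wrist's pose just before it. There is no depth.
- bot.sign_off(): hands the job in; it is judged then, once.
The state is a dict: "time_s": time; "q": joint angles; "qvel": joint speeds; "effort": joint torques, N m; "tool_pos": TCP position; "eef_rot": TCP orientation; "ft_force": force on the tool from outside, world axes, zero at the start; "moment": the same for the moment, N m; "opening": finger opening in m; "grasp_force": force on a finger pad.
Only numpy, scipy, OpenCV 4.12 (cv2) and the standard library are available. Lean on these libraries where they do the work, as an engineer would, in place of code of your own. Each camera call takes 0.05 s, during which the arm holds its last target. There are 200 camera calls.

TASK

The blue painted push plate lies sunk in its painting jig, so its sides cannot be gripped there. Pressing on it gently (while sliding, never with more than 20 N), slide it along the channel until its front end sticks out well beyond the jig's open end, at least 35 mm, without letting it fall; then pinch that end by its two long edges, lift it out, and lay it down gently on the drying rack, flat on both bars, centred and in line with the rack, and let go. Leave the paint tin, the jar and the brush where they are.

Things in the scene. Friction and masses are not known exactly. Their poses are not given: they have to be found in the camera images.
- jig: Fixed wooden jig, 184 x 102 mm, 68 mm high. Origin at table level under the channel; x points along the channel from the open front end (x = -85 mm, a plain upright face towards the robot) to the rear wall (inner face x = +77 mm), z up. Channel 70 mm wide, floor 60 mm above the table; side walls 16 mm thick, rising 8 mm above the floor (3 mm above the plate).
- bed: White slippery plastic lining of the channel's floor, on a stiff cushion that gives only about 1 mm under 30 N (friction with the plate about 0.2; the fingers hold the painted top better). Origin in its surface over the jig's origin. Sliding the plate on it under more than 20 N spoils the paint, so feel the load.
- lip (a point): Middle of the floor's front edge at the jig's open end, 60 mm above the table; axes as the jig, so that -x points out of the jig.
- plate: Blue painted aluminium plate, 150 (x) x 64 (y) x 5 mm, 0.09 to 0.18 kg. Origin at the centre of its underside, x from its front to its rear end as the jig's x, z up. At the start it lies flat in the channel, 6 mm sideways play in all, front end 5 to 12 mm inside the lip, rear end close to the rear wall. It tips out if more than half of its length sticks out.
- pin (a point): Top of a round steel spring pin (12 mm thick) in the +y side wall of the jig, 50 mm to the rear of the jig's origin. It presses the plate sideways against the other wall with about 4 N, until the plate's rear end has slid past it; to drag the plate from under it takes some 6 to 13 N of press on the plate, by the friction of the day.
- plate_front (a point): Middle of the plate's front end, on its underside, 75 mm from its origin.
- rack: Fixed drying rack: dark wooden foot 130 (x) x 90 (y) x 12 mm, with two steel bars 8 mm thick and 52 mm long (along y) on posts at x = -28 and +28 mm, tops 55 mm above the table; fingers at the plate's long edges pass outside them. Origin at table level under its middle. The plate is to lie along the rack's x, middle over middle.
- rack_top (a point): Centre of the rack, between the bars, level with their tops (55 mm above the table); axes as the rack.
- tin: Bystander: standing paint tin, 72 mm in diameter, 85 mm high; origin at the centre of its base.
- jar: Bystander: standing amber jar with a red lid, 56 mm in diameter, 80 mm high; origin at the centre of its base.
- brush: Bystander: paint brush lying on the table, about 200 mm long along its x; origin under its middle.

How it is judged:
On the way, in this order (a step that is already met when the one before it is completed fails the run):
1. the plate's front end sticks out at least 35 mm beyond the lip while the plate still lies level on the bed (x of plate_front in the frame of lip between -0.075 and -0.034 m and angle between plate's own z axis and vertical below 0.05 rad and contact force between plate and bed above 0.1 N), for 0.2 s.
2. the plate is held by the fingers and lifted clear of the jig (contact force between the fingers and plate above 1 N and z of plate in the frame of jig above 0.085 m), for 0.1 s.
At the end, for the whole second after the job is handed in: The plate lies still on both bars of the rack, face up and level (within 0.05 rad), its middle within 20 mm lengthways and 15 mm sideways of the rack's middle, in line with the rack within 0.15 rad (z of plate in the frame of rack_top between -0.003 and 0.004 m and x of plate in the frame of rack_top between -0.02 and 0.02 m and y of plate in the frame of rack_top between -0.015 and 0.015 m and angle between the x axis of plate and the x axis of rack, either way round below 0.15 rad and angle between plate's own z axis and vertical below 0.05 rad and contact force between plate and rack above 0.3 N and linear speed of plate below 0.01 m/s); the robot touches nothing.
It fails at once if while being slid out (front end less than 34 mm beyond the lip) the plate is pressed on the bed with more than 20 N (contact force between plate and bed above 20 N and x of plate_front in the frame of lip above -0.034 m).
It fails at once if the plate is pressed on the rack with more than 25 N (contact force between plate and rack above 25 N).
It fails at once if the plate is dropped below the jig and rack (height (world z) of plate below 0.035 m).
It fails at once if the tin, the jar or the brush is moved by more than 20 mm (distance of any of tin, jar, brush from where it was at the start of the episode above 0.02 m).
It also fails if it takes over 72 s, if anything falls off the work surface, if the arm or the gripper's body presses on something with over 40 N, if the wrist force passes 120 N, or if a joint passes its speed limit or range.

## Working session

There is one attempt and no reset: what is moved stays moved. The work goes in short steps, Python scripts to look and compute and a tool call to move; the robot and the scene stay as the last step left them, time stands still between calls to the robot, and variables do not carry over. Pictures are saved under pics/ and viewed, at most 10 in all, crops included, and the job is handed in when it is done.

Besides the shell and the picture viewer there is one more tool, called after ">>>" as a command line: name --argument value ..., lists and objects as JSON in quotes. arm_command: Moves the arm, as the interface text tells. Its arguments: {"type":"object","properties":{"translation":{"type":"array","items":{"type":"array","items":{"type":"number"}}},"angular":{"type":"array","items":{"type":"array","items":{"type":"number"}}},"grip":{"type":"number"}},"required":["translation","angular"]}

```bash
mkdir -p pics; cat > h.py <<'E'
import numpy as np, cv2
from plant import bot
def cam(n):
    s=bot.sense(); c=bot.camera(n); return s,c
def save(c,name): cv2.imwrite('pics/'+name, cv2.cvtColor(c['pixels'],cv2.COLOR_RGB2BGR))
def ray(c,uv,s=None):
    uv=np.array(uv,float).reshape(-1,2); K=np.array(c['K'])
    if 'rvec' in c:
        R=cv2.Rodrigues(np.array(c['rvec'],float))[0]; t=np.array(c['tvec']).ravel()
        d=np.c_[(uv-K[:2,2])/[K[0,0],K[1,1]],np.ones(len(uv))]
        return -R.T@t, d@R
    m=(uv-K[:2,2])/[K[0,0],K[1,1]]; th=np.linalg.norm(m,axis=1,keepdims=True)
    d=np.c_[m/np.maximum(th,1e-9)*np.sin(th),np.cos(th)]
    H=np.array(c['hand_eye']); R=np.array(s['eef_rot'])
    return np.array(s['tool_pos'])+R@H[:3,3], d@(R@H[:3,:3]).T
def onz(c,uv,z,s=None):
    o,d=ray(c,uv,s); return o+d*((z-o[2])/d[:,2])[:,None]
def proj(c,P):
    return cv2.projectPoints(np.array(P,float).reshape(-1,3),np.array(c['rvec'],float),np.array(c['tvec'],float),np.array(c['K'],float),None)[0].reshape(-1,2)
def blobs(c,lo,hi,amin=60):
    hsv=cv2.cvtColor(c['pixels'],cv2.COLOR_RGB2HSV); m=cv2.inRange(hsv,lo,hi)
    cs=cv2.findContours(m,cv2.RETR_EXTERNAL,cv2.CHAIN_APPROX_NONE)[0]
    return sorted([k for k in cs if cv2.contourArea(k)>amin],key=lambda k:-cv2.contourArea(k))
E
python3 - <<'E'
from h import *
s,c=cam('top'); save(c,'top.png'); s,d=cam('scene'); save(d,'scene.png')
for k in blobs(c,(95,100,50),(130,255,255)):
    r=cv2.minAreaRect(k); b=cv2.boxPoints(r); print(cv2.contourArea(k),b.round(1).tolist(), onz(c,b,.065).round(4).tolist())
print({k:np.round(v,3).tolist() for k,v in s.items()})
im=np.hstack([cv2.imread('pics/top.png'),cv2.imread('pics/scene.png')]); cv2.imwrite('pics/both.png',cv2.resize(im,(800,300)))
E
```

```text
2197.5 [[327.5, 166.0], [359.3999938964844, 164.39999389648438], [363.0, 238.0], [331.1000061035156, 239.60000610351562]] [[0.6593, -0.1679, 0.065], [0.6571, -0.2329, 0.065], [0.5085, -0.2197, 0.065], [0.5108, -0.1571, 0.065]]
209.5 [[447.0, 309.0], [463.0, 309.0], [463.0, 325.0], [447.0, 325.0]] [[0.3619, -0.3592, 0.065], [0.3592, -0.3894, 0.065], [0.3307, -0.3839, 0.065], [0.3333, -0.354, 0.065]]
{'time_s': 0.05, 'q': [-1.398, 0.427, 0.074, 1.607, -0.034, 1.111, -0.067], 'qvel': [-0.0, -0.001, 0.001, -0.001, 0.001, -0.001, 0.001], 'effort': [0.006, -95.247, 3.774, -46.49, 0.019, 0.007, -0.0], 'tool_pos': [0.214, 0.64, 0.231], 'eef_rot': [[-0.948, 0.317, -0.0], [0.317, 0.948, -0.001], [-0.0, -0.001, -1.0]], 'ft_force': [0.079, 0.037, 0.245], 'moment': [-0.01, 0.009, -0.051], 'grasp_force': 0.0, 'opening': 0.085}
```

View pics/top.png

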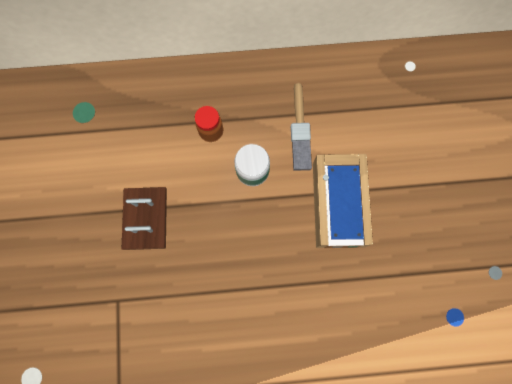

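View pics/scene.png

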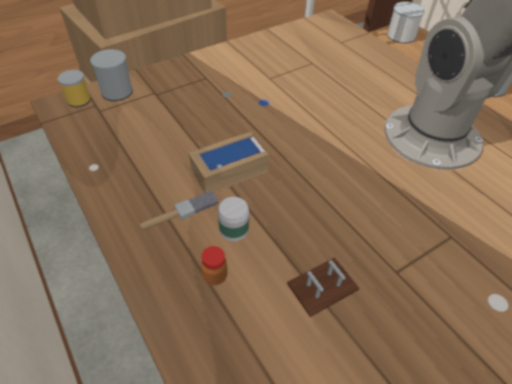

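Top view: the blue plate is at about (345,202) in the jig, with its open end at the bottom (344,243). The pin is at (325,178), the rack at (144,218) with bars at v≈202 and 229, the tin at (252,162), the jar at (207,118) and the brush at (301,130). The scene view agrees: jig (230,160), rack (323,286), tin (234,218), jar (214,265).

```bash
python3 - <<'E'
from h import *
s,c=cam('top')
hsv=cv2.cvtColor(c['pixels'],cv2.COLOR_RGB2HSV)
print('rack px',hsv[195,150],hsv[150,150],'jig',hsv[200,366],hsv[240,344],hsv[202,140])
def quad(k,z,n):
    r=cv2.minAreaRect(k);b=cv2.boxPoints(r);p=onz(c,b,z)[:,:2];m=p.mean(0)
    e=[p[(i+1)%4]-p[i] for i in range(4)];l=[np.linalg.norm(x) for x in e];i=int(np.argmax(l));a=np.degrees(np.arctan2(e[i][1],e[i][0]))
    print(n,m.round(4),np.round(l,4),'yaw long',round((a+90)%180-90,2))
m=np.zeros(hsv.shape[:2],np.uint8); sub=(hsv[...,2]<90).astype(np.uint8)*255; m[170:265,110:180]=sub[170:265,110:180]
m=cv2.morphologyEx(m,cv2.MORPH_CLOSE,np.ones((7,7)));k=max(cv2.findContours(m,0,1)[0],key=cv2.contourArea);quad(k,.012,'rack foot')
w=((hsv[...,1]<90)&(hsv[...,2]>110)).astype(np.uint8)*255
for n,(a,b,u,v) in {'barA':(195,210,118,160),'barB':(222,236,118,160)}.items():
    q=np.zeros_like(w);q[a:b,u:v]=w[a:b,u:v];k=max(cv2.findContours(q,0,1)[0],key=cv2.contourArea);quad(k,.055,n)
q=np.zeros_like(w);q[237:250,320:370]=w[237:250,320:370];k=max(cv2.findContours(q,0,1)[0],key=cv2.contourArea);quad(k,.06,'bed strip')
quad(blobs(c,(95,100,50),(130,255,255))[0],.065,'plate')
# scene cross-check of plate
s,d=cam('scene')
for k in blobs(d,(95,100,50),(130,255,255))[:2]:
    b=cv2.boxPoints(cv2.minAreaRect(k)); print(onz(d,b,.065).round(4)[:,:2].tolist())
crop=cv2.cvtColor(c['pixels'],cv2.COLOR_RGB2BGR)[140:260,100:400];cv2.imwrite('pics/crop.png',cv2.resize(crop,(800,320),interpolation=cv2.INTER_CUBIC))
E
```

```text
rack px [  9 150  92] [ 15 126 197] jig [ 18 105 218] [ 10   3 246] [ 83   6 167]
rack foot [0.5947 0.2141] [0.04   0.1239 0.0388 0.1239] yaw long 0.08
barA [0.6231 0.2184] [0.0119 0.0527 0.0119 0.0525] yaw long 82.52
barB [0.5659 0.2219] [0.0515 0.0119 0.0513 0.012 ] yaw long 85.04
bed strip [ 0.5041 -0.1855] [0.0728 0.0196 0.0725 0.0196] yaw long 85.03
plate [ 0.5839 -0.1944] [0.0651 0.1492 0.0626 0.1489] yaw long -5.08
[[0.654, -0.2281], [0.4981, -0.2201], [0.5195, -0.1581], [0.669, -0.1686]]
```

View pics/crop.png

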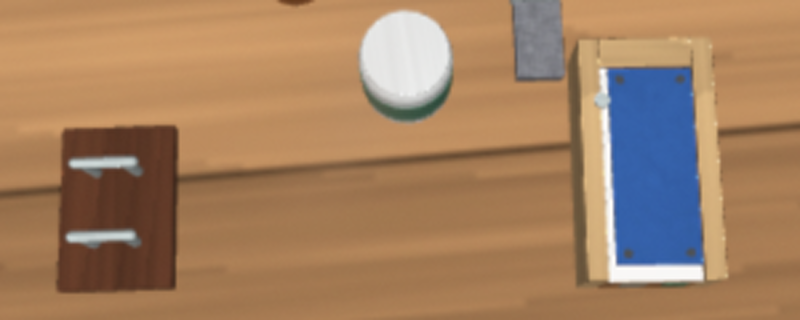

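The crop shows the plate against the -y (right) wall with a white gap on its left, the pin at crop (601,100), and the rack bars at crop (103,163) and (100,237). Sizes check out: bar spacing 57 mm, plate 149 x 64 mm. The rack middle is about (0.594, 0.220). Moving now.

>>> arm_command --translation '[[0, 0, 0], [0, 0, 0], [-44, -41, 0], [-44, -41, 0], [-44, -41, 0], [-44, -41, 0], [-44, -41, 0], [-44, -41, 0]]' --angular '[[0, 0, -6.7], [0, 0, -6.7], [0, 0, 0], [0, 0, 0], [0, 0, 0], [0, 0, 0], [0, 0, 0], [0, 0, 0]]' --grip 0

```text
time_s: 1.2
tool_pos: [0.4563, 0.37, 0.2314]
eef_rot: [[-0.996, 0.089, 0.0], [0.089, 0.996, 0.0], [-0.0, 0.0, -1.0]]
ft_force: [0.8, 0.7, -0.3]
opening: -0.0002
grasp_force: 0.0
```

>>> arm_command --translation '[[-20, -55, 0], [-20, -55, 0], [-20, -55, 0], [-20, -55, 0], [-20, -55, 0], [-20, -55, 0], [-20, -55, 0], [-20, -55, 0]]' --angular '[[0, 0, 0], [0, 0, 0], [0, 0, 0], [0, 0, 0], [0, 0, 0], [0, 0, 0], [0, 0, 0], [0, 0, 0]]'

```text
time_s: 2.2
tool_pos: [0.5757, -0.0826, 0.2314]
eef_rot: [[-0.996, 0.089, 0.0], [0.089, 0.996, 0.0], [-0.0, 0.0, -1.0]]
ft_force: [0.9, 1.3, 0.6]
opening: 0.0
grasp_force: 0.0
```

>>> arm_command --translation '[[-20, -55, 10], [-22, -55, 20], [0, 0, 20], [0, 0, 20], [0, 0, 10], [0, 0, 0]]' --angular '[[0, 0, 0], [0, 0, 0], [0, 0, 0], [0, 0, 0], [0, 0, 0], [0, 0, 0]]'

```text
time_s: 2.95
tool_pos: [0.6074, -0.1929, 0.1509]
eef_rot: [[-0.996, 0.087, -0.001], [0.087, 0.996, 0.0], [0.001, 0.0, -1.0]]
ft_force: [0.2, 0.2, 0.1]
opening: 0.0001
grasp_force: 0.0
```

```bash
python3 - <<'E'
from h import *
s,c=cam('wrist'); save(c,'w1.png'); print(s['tool_pos'],s['ft_force'],np.round(c['hand_eye'],3).tolist())
for k in blobs(c,(95,100,50),(130,255,255))[:2]:
    b=cv2.boxPoints(cv2.minAreaRect(k)); print(b.round(0).tolist(),onz(c,b,.065,s).round(4)[:,:2].tolist())
E
```

```text
[ 0.60743595 -0.19293096  0.1508958 ] [0.20978916 0.1797208  0.14627154] [[-0.001, -0.956, -0.293, 0.075], [1.0, -0.001, 0.0, -0.001], [-0.001, -0.293, 0.956, -0.141], [0.0, 0.0, 0.0, 1.0]]
[[206.0, 70.0], [290.0, 68.0], [293.0, 247.0], [209.0, 248.0]] [[0.5077, -0.2211], [0.5126, -0.1582], [0.6609, -0.1645], [0.6558, -0.2376]]
```

View pics/w1.png

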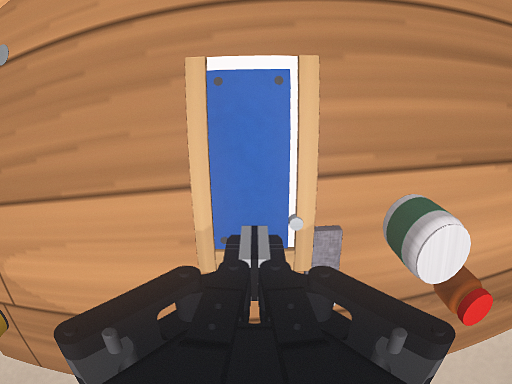

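Wrist view: the plate spans (206–290, 70–248). The white lip edge is at v≈57, and the pin is at (296,223), right beside the plate's +y edge. The fingertips are above the plate's rear part. Descending.

>>> arm_command --translation '[[0, -2, 20], [0, -1, 20], [0, 0, 20], [0, 0, 12], [0, 0, 6], [0, 0, 2], [0, 0, 1], [0, 0, 0]]' --angular '[[0, 0, 0], [0, 0, 0], [0, 0, 0], [0, 0, 0], [0, 0, 0], [0, 0, 0], [0, 0, 0], [0, 0, 0]]'

```text
time_s: 4.0
tool_pos: [0.6075, -0.1972, 0.0707]
eef_rot: [[-0.996, 0.089, 0.001], [0.089, 0.996, -0.0], [-0.001, -0.0, -1.0]]
ft_force: [0.3, 0.3, 0.4]
opening: -0.0001
grasp_force: 0.0
```

>>> arm_command --translation '[[0, 0, 1], [0, 0, 1], [0, 0, 1], [0, 0, 1], [0, 0, 0.7], [0, 0, 0.5], [0, 0, 0], [0, 0, 0]]' --angular '[[0, 0, 0], [0, 0, 0], [0, 0, 0], [0, 0, 0], [0, 0, 0], [0, 0, 0], [0, 0, 0], [0, 0, 0]]'

```text
time_s: 5.0
tool_pos: [0.6073, -0.1971, 0.0651]
eef_rot: [[-0.996, 0.089, -0.0], [0.089, 0.996, -0.0], [0.0, -0.0, -1.0]]
ft_force: [-0.2, -0.2, -0.3]
opening: -0.0
grasp_force: 0.0
```

>>> arm_command --translation '[[0, 0, 0.3], [0, 0, 0], [0, 0, 0]]' --angular '[[0, 0, 0], [0, 0, 0], [0, 0, 0]]'

```text
time_s: 5.38
tool_pos: [0.6073, -0.1971, 0.065]
eef_rot: [[-0.996, 0.089, 0.0], [0.089, 0.996, -0.0], [-0.0, -0.0, -1.0]]
ft_force: [-1.0, 0.7, 5.0]
opening: -0.0002
grasp_force: 2.0
```

>>> arm_command --translation '[[0, 0, 0.3], [0, 0, 0], [0, 0, 0]]' --angular '[[0, 0, 0], [0, 0, 0], [0, 0, 0]]'

```text
time_s: 5.75
tool_pos: [0.6074, -0.1971, 0.0648]
eef_rot: [[-0.996, 0.089, 0.0], [0.089, 0.996, 0.0], [-0.0, 0.0, -1.0]]
ft_force: [-1.2, 0.3, 6.8]
opening: 0.0001
grasp_force: 3.4
```

>>> arm_command --translation '[[0, 0, 0.3], [0, 0, 0], [0, 0, 0]]' --angular '[[0, 0, 0], [0, 0, 0], [0, 0, 0]]'

```text
time_s: 6.12
tool_pos: [0.6074, -0.1972, 0.0647]
eef_rot: [[-0.996, 0.089, 0.0], [0.089, 0.996, 0.0], [-0.0, 0.0, -1.0]]
ft_force: [-2.0, 0.6, 9.8]
opening: 0.0001
grasp_force: 4.8
```

>>> arm_command --translation '[[2, 0, 0], [2, 0, 0], [2, 0, 0], [0, 0, 0]]' --angular '[[0, 0, 0], [0, 0, 0], [0, 0, 0], [0, 0, 0]]'

```text
time_s: 6.62
tool_pos: [0.6021, -0.1968, 0.0648]
eef_rot: [[-0.996, 0.089, 0.002], [0.089, 0.996, -0.0], [-0.002, -0.0, -1.0]]
ft_force: [0.5, 0.1, 7.1]
opening: -0.0002
grasp_force: 3.5
```

```bash
cat > look.py <<'E'
from h import *
s,c=cam('wrist'); print(np.round(s['tool_pos'],4),np.round(s['ft_force'],1))
hsv=cv2.cvtColor(c['pixels'],cv2.COLOR_RGB2HSV)
m=cv2.inRange(hsv,(95,100,50),(130,255,255))
pts=[]
for u in range(225,276,10):
    r=np.where(m[:,u])[0]
    if len(r): pts.append((u,r[0]-.5))
print('front edge',pts[0],onz(c,pts,.065,s).mean(0).round(4))
save(c,'look_last.png')
E
python3 look.py
```

```text
[ 0.6021 -0.1968  0.0648] [0.5 0.1 7.1]
front edge (225, np.float64(62.5)) [ 0.5103 -0.1911  0.065 ]
```

>>> arm_command --translation '[[0, 0, 0.3], [0, 0, 0.2], [0, 0, 0]]' --angular '[[0, 0, 0], [0, 0, 0], [0, 0, 0]]'

```text
time_s: 7.05
tool_pos: [0.6021, -0.1968, 0.0646]
eef_rot: [[-0.996, 0.089, 0.002], [0.089, 0.996, -0.0], [-0.002, -0.0, -1.0]]
ft_force: [-0.7, 1.0, 12.7]
opening: 0.0001
grasp_force: 6.1
```

>>> arm_command --translation '[[2, 0, 0], [2, 0, 0], [2, 0, 0]]' --angular '[[0, 0, 0], [0, 0, 0], [0, 0, 0]]'

```text
time_s: 7.42
tool_pos: [0.5968, -0.1964, 0.0647]
eef_rot: [[-0.996, 0.089, 0.003], [0.089, 0.996, -0.001], [-0.003, -0.0, -1.0]]
ft_force: [3.8, -0.1, 9.1]
opening: 0.0001
grasp_force: 4.6
```

```bash
python3 look.py
```

```text
[ 0.5968 -0.1964  0.0647] [ 3.8 -0.1  9.1]
front edge (225, np.float64(62.5)) [ 0.5051 -0.1907  0.065 ]
```

>>> arm_command --translation '[[2.5, 0, 0.2], [2.5, 0, 0.1], [2.5, 0, 0.1], [2.5, 0, 0.1]]' --angular '[[0, 0, 0], [0, 0, 0], [0, 0, 0], [0, 0, 0]]'

```text
time_s: 7.98
tool_pos: [0.5873, -0.1957, 0.0646]
eef_rot: [[-0.996, 0.089, 0.004], [0.089, 0.996, -0.001], [-0.004, -0.001, -1.0]]
ft_force: [3.8, -0.9, 13.3]
opening: -0.0001
grasp_force: 6.5
```

```bash
python3 look.py
```

```text
[ 0.5873 -0.1957  0.0646] [ 3.8 -0.9 13.3]
front edge (225, np.float64(61.5)) [ 0.4954 -0.1899  0.065 ]
```

>>> arm_command --translation '[[2.5, 0, 0], [2.5, 0, 0], [2.5, 0, 0.05], [2.5, 0, 0.05], [2.5, 0, 0.05]]' --angular '[[0, 0, 0], [0, 0, 0], [0, 0, 0], [0, 0, 0], [0, 0, 0]]'

```text
time_s: 8.65
tool_pos: [0.5749, -0.1946, 0.0645]
eef_rot: [[-0.996, 0.089, 0.004], [0.089, 0.996, -0.001], [-0.004, -0.001, -1.0]]
ft_force: [2.3, -0.4, 15.7]
opening: 0.0003
grasp_force: 7.4
```

>>> arm_command --translation '[[2.5, 0, 0], [2.5, 0, 0], [2.5, 0, 0.05], [2.5, 0, 0.05], [2.5, 0, 0.05]]' --angular '[[0, 0, 0], [0, 0, 0], [0, 0, 0], [0, 0, 0], [0, 0, 0]]'

```text
time_s: 9.28
tool_pos: [0.5625, -0.1935, 0.0644]
eef_rot: [[-0.996, 0.089, 0.004], [0.089, 0.996, -0.001], [-0.004, -0.001, -1.0]]
ft_force: [3.5, -0.1, 15.9]
opening: 0.0002
grasp_force: 8.1
```

```bash
python3 look.py
```

```text
[ 0.5625 -0.1935  0.0644] [ 3.5 -0.1 15.9]
front edge (225, np.float64(61.5)) [ 0.4707 -0.1877  0.065 ]
```

>>> arm_command --translation '[[2.5, 0, -0.3], [2.5, 0, 0], [2.5, 0, 0], [2.5, 0, 0], [2.5, 0, 0]]' --angular '[[0, 0, 0], [0, 0, 0], [0, 0, 0], [0, 0, 0], [0, 0, 0]]'

```text
time_s: 9.95
tool_pos: [0.5498, -0.1923, 0.0645]
eef_rot: [[-0.996, 0.089, 0.004], [0.089, 0.996, -0.001], [-0.004, -0.001, -1.0]]
ft_force: [2.7, -0.9, 14.4]
opening: -0.0002
grasp_force: 7.0
```

>>> arm_command --translation '[[3, 0, 0], [3, 0, 0], [3, 0, 0], [3, 0, 0], [2, 0, 0], [0, 0, 0]]' --angular '[[0, 0, 0], [0, 0, 0], [0, 0, 0], [0, 0, 0], [0, 0, 0], [0, 0, 0]]'

```text
time_s: 10.7
tool_pos: [0.5356, -0.1911, 0.0644]
eef_rot: [[-0.996, 0.089, 0.003], [0.089, 0.996, -0.001], [-0.003, -0.0, -1.0]]
ft_force: [1.5, -1.4, 15.2]
opening: -0.0004
grasp_force: 7.5
```

```bash
python3 look.py
```

```text
[ 0.5356 -0.1911  0.0644] [ 1.5 -1.4 15.2]
front edge (225, np.float64(61.5)) [ 0.4437 -0.1853  0.065 ]
```

View pics/look_last.png

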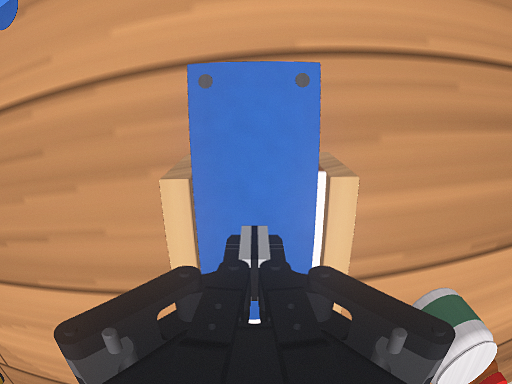

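The plate sticks out of the jig: its front edge is at v≈62, and the jig's front top corners are at about (160,180) and (358,177). Now computing the overhang, then lifting off the press.

```bash
python3 - <<'E'
from h import *
s,c=cam('wrist'); p=onz(c,[(160,180),(358,177)],.068,s); print(p.round(4)); print('front',onz(c,[(188,63),(320,62)],.065,s).round(4))
E
```

```text
[[ 0.4959 -0.2352  0.068 ]
 [ 0.5031 -0.1365  0.068 ]]
front [[ 0.441  -0.2143  0.065 ]
 [ 0.4461 -0.1525  0.065 ]]
```

>>> arm_command --translation '[[0, 0, -2], [0, 0, -8], [0, 0, -20], [20, 0, -30], [30, 0, -20], [0, 0, 0], [0, 0, 0]]' --angular '[[0, 0, 0], [0, 0, 0], [0, 0, 0], [0, 0, 0], [0, 0, 0], [0, 0, 0], [0, 0, 0]]' --grip 0

```text
time_s: 11.68
tool_pos: [0.4847, -0.186, 0.1434]
eef_rot: [[-0.996, 0.088, 0.001], [0.088, 0.996, 0.0], [-0.001, 0.0, -1.0]]
ft_force: [-0.0, 0.0, -0.7]
opening: -0.0002
grasp_force: 0.0
```

```bash
python3 - <<'E'
from h import *
s,c=cam('wrist'); save(c,'w3.png'); print(s['tool_pos'],np.round(s['eef_rot'],3).tolist())
for k in blobs(c,(95,100,50),(130,255,255))[:1]:
    b=cv2.boxPoints(cv2.minAreaRect(k)); print(b.round(0).tolist(),onz(c,b,.065,s).round(4)[:,:2].tolist())
s,c=cam('top');save(c,'t3.png')
for k in blobs(c,(95,100,50),(130,255,255))[:1]:
    b=cv2.boxPoints(cv2.minAreaRect(k)); print(b.round(0).tolist(),onz(c,b,.065).round(4)[:,:2].tolist())
E
```

```text
[ 0.48469951 -0.18595816  0.14340473] [[-0.996, 0.088, 0.001], [0.088, 0.996, 0.0], [-0.001, 0.0, -1.0]]
[[211.0, 142.0], [295.0, 142.0], [295.0, 268.0], [211.0, 268.0]] [[0.4403, -0.215], [0.4459, -0.1522], [0.5557, -0.1568], [0.5492, -0.2302]]
[[329.0, 199.0], [361.0, 197.0], [362.0, 237.0], [331.0, 239.0]] [[0.5917, -0.1624], [0.5891, -0.2258], [0.5101, -0.2185], [0.5127, -0.1563]]
```

View pics/w3.png

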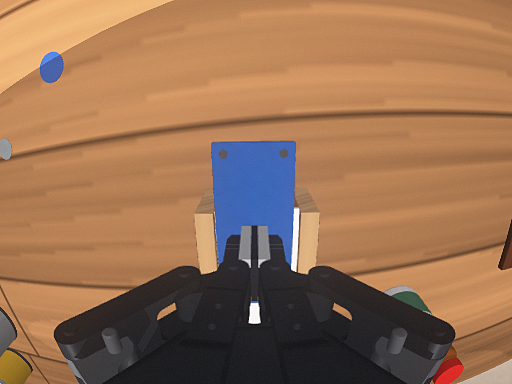

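The plate lies still with its front mid at about (0.4435, -0.1836), yaw -5°, and an overhang of about 56 mm over the lip at x≈0.4995. Opening and descending to straddle the free end.

>>> arm_command --translation '[[12, -1, 0], [0, 0, 0], [0, 0, 0], [0, 0, 10], [0, 0, 20], [0, 0, 20], [0, 0, 20], [0, 0, 15]]' --angular '[[0, 0, 0], [0, 0, 0], [0, 0, 0], [0, 0, 0], [0, 0, 0], [0, 0, 0], [0, 0, 0], [0, 0, 0]]' --grip 85

```text
time_s: 12.78
tool_pos: [0.4719, -0.186, 0.0569]
eef_rot: [[-0.996, 0.089, -0.001], [0.089, 0.996, 0.0], [0.001, -0.0, -1.0]]
ft_force: [0.1, 0.1, 1.0]
opening: 0.0852
grasp_force: 0.0
```

>>> arm_command --translation '[[0, 0, 10], [0, 0, 8], [0, 0, 2], [0, 0, 0]]' --angular '[[0, 0, 0], [0, 0, 0], [0, 0, 0], [0, 0, 0]]'

```text
time_s: 13.28
tool_pos: [0.4724, -0.1862, 0.0384]
eef_rot: [[-0.996, 0.089, 0.0], [0.089, 0.996, -0.0], [-0.0, -0.0, -1.0]]
ft_force: [0.6, 0.4, -0.5]
opening: 0.0852
grasp_force: 0.0
```

>>> arm_command --translation '[[0, 0, 0], [0, 0, 0], [0, 0, 0], [0, 0, 0], [0, 0, 0], [0, 0, 0]]' --angular '[[0, 0, 0], [0, 0, 0], [0, 0, 0], [0, 0, 0], [0, 0, 0], [0, 0, 0]]' --grip 50

```text
time_s: 14.02
tool_pos: [0.4725, -0.1861, 0.0384]
eef_rot: [[-0.996, 0.089, 0.001], [0.089, 0.996, -0.0], [-0.001, -0.0, -1.0]]
ft_force: [-0.3, -0.0, 5.2]
opening: 0.0625
grasp_force: 64.1
```

>>> arm_command --translation '[[0, 0, -2], [0, 0, -4], [0, 0, -8], [0, 0, -15], [0, 0, -20], [0, 0, -20], [0, 0, -20], [0, 0, 0]]' --angular '[[0, 0, 0], [0, 0, 0], [0, 0, 0], [0, 0, 0], [0, 0, 0], [0, 0, 0], [0, 0, 0], [0, 0, 0]]'

```text
time_s: 15.02
tool_pos: [0.4731, -0.1863, 0.1291]
eef_rot: [[-0.996, 0.089, 0.003], [0.089, 0.996, -0.0], [-0.003, 0.0, -1.0]]
ft_force: [0.9, -0.1, -1.5]
opening: 0.0623
grasp_force: 65.5
```

```bash
python3 - <<'E'
from h import *
s,c=cam('scene'); save(c,'s4.png'); cv2.imwrite('pics/s4c.png',cv2.resize(cv2.imread('pics/s4.png')[60:260,150:400],(750,600),interpolation=cv2.INTER_CUBIC))
s,c=cam('wrist'); save(c,'w4.png')
z=s['tool_pos'][2]+.0265
print(s['tool_pos'],s['ft_force'])
for k in blobs(c,(95,100,50),(130,255,255))[:1]:
    b=cv2.boxPoints(cv2.minAreaRect(k)); print(b.round(0).tolist(),onz(c,b,z,s).round(4)[:,:2].tolist())
E
```

```text
[ 0.47259488 -0.18606634  0.12811663] [ 1.48839401  1.79256858 -1.31206013]
[[180.0, 205.0], [326.0, 204.0], [327.0, 325.0], [181.0, 326.0]] [[0.4386, -0.2151], [0.4436, -0.1537], [0.5137, -0.1514], [0.5076, -0.229]]
```

View pics/s4c.png

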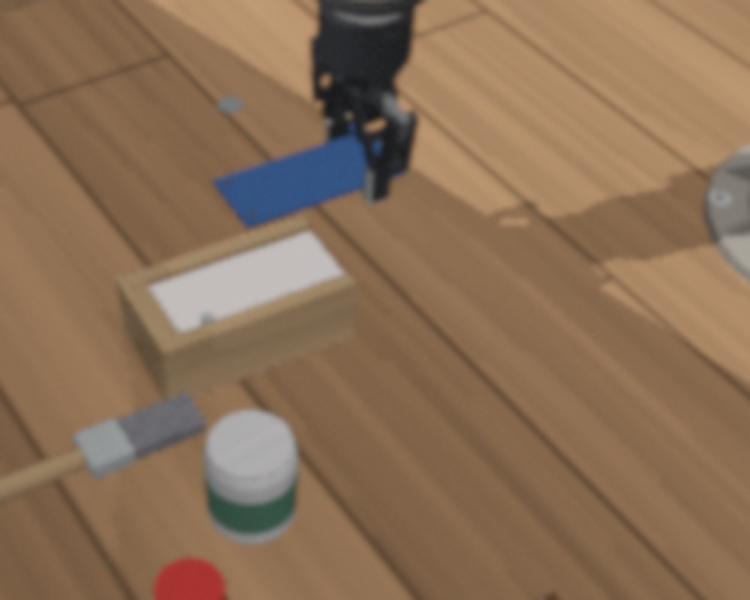

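The plate hangs level-looking in the fingers, clear of the jig; its rear corners are at crop (215,182) and (248,225). Checking droop while moving on towards the rack.

```bash
python3 - <<'E'
from h import *
s,c=cam('scene')
f=np.array([.4435,-.1836,0]);a=np.array([.996,-.089,0]);b=np.array([.089,.996,0])
for z in (.14,.146,.152):
    P=[f+a*.15+b*.032*g+[0,0,z+.005] for g in (1,-1)]+[f+a*.075+b*.032*g+[0,0,z+.005] for g in (1,-1)]
    print(z,((proj(c,P)-[150,60])*3).round(0).tolist())
m=blobs(c,(95,100,50),(130,255,255))[0]; ap=cv2.approxPolyDP(m,2,True)[:,0]; print(((ap-[150,60])*3).tolist())
E
```

```text
0.14 [[245.0, 230.0], [212.0, 185.0], [327.0, 204.0], [292.0, 160.0]]
0.146 [[245.0, 225.0], [212.0, 180.0], [327.0, 198.0], [292.0, 155.0]]
0.152 [[245.0, 219.0], [211.0, 174.0], [327.0, 192.0], [292.0, 149.0]]
[[366, 150], [354, 123], [321, 150], [219, 186], [246, 222], [360, 186]]
```

>>> arm_command --translation '[[0, 20, -20], [0, 40, -10], [0, 50, 0], [0, 50, 0], [0, 50, 0], [0, 50, 0], [0, 40, 0], [0, 20, 0]]' --angular '[[0, 0, 0], [0, 0, 0], [0, 0, 0], [0, 0, 0], [0, 0, 0], [0, 0, 0], [0, 0, 0], [0, 0, 0]]'

```text
time_s: 16.18
tool_pos: [0.5002, 0.1346, 0.1564]
eef_rot: [[-0.996, 0.087, -0.001], [0.087, 0.996, -0.0], [0.001, -0.001, -1.0]]
ft_force: [0.6, -0.4, -1.2]
opening: 0.0622
grasp_force: 65.8
```

>>> arm_command --translation '[[-5, 15, 0], [-10, 25, 0], [-10, 25, 0], [-10, 18, 0], [-6, 10, 20], [0, 0, 20], [0, 0, 10], [0, 0, 0]]' --angular '[[0, 0, 0], [0, 0, 0], [0, 0, 0], [0, 0, 0], [0, 0, 0], [0, 0, 0], [0, 0, 0], [0, 0, 0]]'

```text
time_s: 17.18
tool_pos: [0.5497, 0.2207, 0.1067]
eef_rot: [[-0.996, 0.09, -0.001], [0.09, 0.996, -0.001], [0.001, -0.001, -1.0]]
ft_force: [-0.2, -1.0, -0.6]
opening: 0.062
grasp_force: 65.8
```

```bash
python3 - <<'E'
from h import *
s,c=cam('scene'); save(c,'s5.png'); cv2.imwrite('pics/s5c.png',cv2.resize(cv2.imread('pics/s5.png')[200:360,240:440],(750,600),interpolation=cv2.INTER_CUBIC))
print(s['tool_pos'],s['ft_force'])
t=np.array(s['tool_pos']);R=np.array(s['eef_rot']);a=-R[:,0];b=R[:,1]
# predicted plate corners (top) in crop px
P=[t+a*dx+b*dy+[0,0,.0266] for dx,dy in ((-.029,.032),(.121,.032),(.121,-.032),(-.029,-.032))]
print(((proj(c,P)-[240,200])*3.75).round(0).tolist())
s,c=cam('top'); k=blobs(c,(95,100,50),(130,255,255))[0]; bx=cv2.boxPoints(cv2.minAreaRect(k)); print(onz(c,bx,t[2]+.0266).round(4)[:,:2].tolist())
E
```

```text
[0.54973485 0.22068469 0.10670534] [-0.19730505 -0.99465664 -0.56497597]
[[498.0, 186.0], [256.0, 301.0], [190.0, 203.0], [425.0, 98.0]]
[[0.6697, 0.245], [0.6644, 0.1825], [0.5636, 0.1853], [0.5689, 0.2461]]
```

View pics/s5c.png

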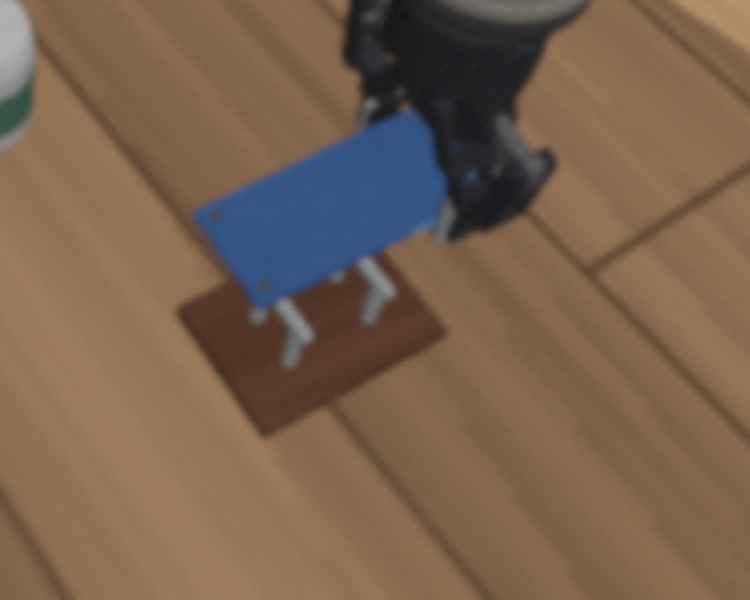

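The plate is above the rack, its rear end about 3 mm low, and its measured centre (0.592, 0.220) matches the rack middle. Lowering gently.

>>> arm_command --translation '[[0, 0, 10], [0, 0, 15], [0, 0, 15], [0, 0, 12], [0, 0, 8], [0, 0, 5], [0, 0, 2], [0, 0, 0]]' --angular '[[0, 0, 0], [0, 0, 0], [0, 0, 0], [0, 0, 0], [0, 0, 0], [0, 0, 0], [0, 0, 0], [0, 0, 0]]'

```text
time_s: 18.27
tool_pos: [0.5499, 0.2217, 0.0404]
eef_rot: [[-0.996, 0.089, 0.0], [0.089, 0.996, 0.0], [-0.0, 0.0, -1.0]]
ft_force: [0.2, -0.3, -1.6]
opening: 0.0622
grasp_force: 65.8
```

>>> arm_command --translation '[[0, 0, 1], [0, 0, 1], [0, 0, 0.5], [0, 0, 0]]' --angular '[[0, 0, 0], [0, 0, 0], [0, 0, 0], [0, 0, 0]]'

```text
time_s: 18.77
tool_pos: [0.5497, 0.2216, 0.0377]
eef_rot: [[-0.996, 0.089, -0.0], [0.089, 0.996, -0.0], [0.0, -0.0, -1.0]]
ft_force: [0.0, -0.5, -1.6]
opening: 0.0625
grasp_force: 65.8
```

>>> arm_command --translation '[[0, 0, 0.5], [0, 0, 0.5], [0, 0, 0]]' --angular '[[0, 0, 0], [0, 0, 0], [0, 0, 0]]'

```text
time_s: 19.15
tool_pos: [0.5497, 0.2216, 0.0367]
eef_rot: [[-0.996, 0.089, -0.0], [0.089, 0.996, -0.0], [0.0, -0.0, -1.0]]
ft_force: [0.1, -0.3, -0.3]
opening: 0.0621
grasp_force: 65.8
```

>>> arm_command --translation '[[0, 0, 0.5], [0, 0, 0.5], [0, 0, 0]]' --angular '[[0, 0, 0], [0, 0, 0], [0, 0, 0]]'

```text
time_s: 19.52
tool_pos: [0.5497, 0.2216, 0.0356]
eef_rot: [[-0.996, 0.089, -0.0], [0.089, 0.996, -0.0], [0.0, -0.0, -1.0]]
ft_force: [-0.8, 0.2, -0.2]
opening: 0.0624
grasp_force: 65.8
```

>>> arm_command --translation '[[0, 0, 0.5], [0, 0, 0.5], [0, 0, 0]]' --angular '[[0, 0, 0], [0, 0, 0], [0, 0, 0]]'

```text
time_s: 19.9
tool_pos: [0.5498, 0.2216, 0.0347]
eef_rot: [[-0.996, 0.089, -0.0], [0.089, 0.996, -0.0], [0.0, -0.0, -1.0]]
ft_force: [-0.2, 0.5, -0.3]
opening: 0.0624
grasp_force: 65.9
```

>>> arm_command --translation '[[0, 0, 0.4], [0, 0, 0.4], [0, 0, 0]]' --angular '[[0, 0, 0], [0, 0, 0], [0, 0, 0]]'

```text
time_s: 20.27
tool_pos: [0.5498, 0.2217, 0.0341]
eef_rot: [[-0.996, 0.089, 0.0], [0.089, 0.996, 0.0], [-0.0, 0.0, -1.0]]
ft_force: [-1.7, -0.5, 4.6]
opening: 0.0624
grasp_force: 66.3
```

>>> arm_command --translation '[[0, 0, 0.4], [0, 0, 0.4], [0, 0, 0]]' --angular '[[0, 0, 0], [0, 0, 0], [0, 0, 0]]'

```text
time_s: 20.65
tool_pos: [0.5498, 0.2217, 0.0336]
eef_rot: [[-0.996, 0.089, 0.0], [0.089, 0.996, 0.0], [-0.0, 0.0, -1.0]]
ft_force: [-4.5, -2.2, 12.2]
opening: 0.0625
grasp_force: 66.9
```

Both bars are carrying load. Easing off a little and letting go.

>>> arm_command --translation '[[0, 0, -0.6], [0, 0, 0]]' --angular '[[0, 0, 0], [0, 0, 0]]'

```text
time_s: 20.9
tool_pos: [0.5498, 0.2217, 0.034]
eef_rot: [[-0.996, 0.089, 0.0], [0.089, 0.996, 0.0], [-0.0, 0.0, -1.0]]
ft_force: [-1.5, -0.7, 5.8]
opening: 0.062
grasp_force: 66.4
```

>>> arm_command --translation '[[0, 0, 0], [0, 0, 0], [0, 0, 0], [0, 0, 0], [0, 0, 0]]' --angular '[[0, 0, 0], [0, 0, 0], [0, 0, 0], [0, 0, 0], [0, 0, 0]]' --grip 85

```text
time_s: 21.52
tool_pos: [0.5498, 0.2216, 0.0337]
eef_rot: [[-0.996, 0.089, -0.0], [0.089, 0.996, -0.0], [0.0, -0.0, -1.0]]
ft_force: [-0.0, 0.1, 0.3]
opening: 0.0852
grasp_force: 0.0
```

>>> arm_command --translation '[[0, 0, -5], [0, 0, -10], [0, 0, -20], [0, 0, -30], [0, 0, -30], [40, 0, -30], [40, 0, 0], [0, 0, 0]]' --angular '[[0, 0, 0], [0, 0, 0], [0, 0, 0], [0, 0, 0], [0, 0, 0], [0, 0, 0], [0, 0, 0], [0, 0, 0]]'

```text
time_s: 22.52
tool_pos: [0.4679, 0.2293, 0.1599]
eef_rot: [[-0.996, 0.087, -0.0], [0.087, 0.996, 0.001], [0.0, 0.001, -1.0]]
ft_force: [0.6, -0.5, 1.0]
opening: 0.085
grasp_force: 0.0
```

```bash
python3 - <<'E'
from h import *
s,c=cam('scene'); save(c,'s6.png'); cv2.imwrite('pics/s6c.png',cv2.resize(cv2.imread('pics/s6.png')[200:360,240:440],(750,600),interpolation=cv2.INTER_CUBIC))
k=blobs(c,(95,100,50),(130,255,255))[0];print('scene',onz(c,cv2.boxPoints(cv2.minAreaRect(k)),.060).mean(0))
s,c=cam('wrist');k=blobs(c,(95,100,50),(130,255,255))[0];b=cv2.boxPoints(cv2.minAreaRect(k)); print(s['tool_pos'],onz(c,b,.06,s).round(4)[:,:2].tolist())
s,c=cam('top');k=blobs(c,(95,100,50),(130,255,255))[0];b=cv2.boxPoints(cv2.minAreaRect(k)); print(onz(c,b,.06).round(4)[:,:2].tolist())
E
```

```text
scene [0.59501794 0.21912145 0.06      ]
[0.46943355 0.22920039 0.1598146 ] [[0.5165, 0.1923], [0.5208, 0.2544], [0.6267, 0.2524], [0.6219, 0.1784]]
[[0.523, 0.255], [0.6736, 0.2471], [0.6654, 0.1815], [0.5152, 0.1918]]
```

View pics/s6c.png

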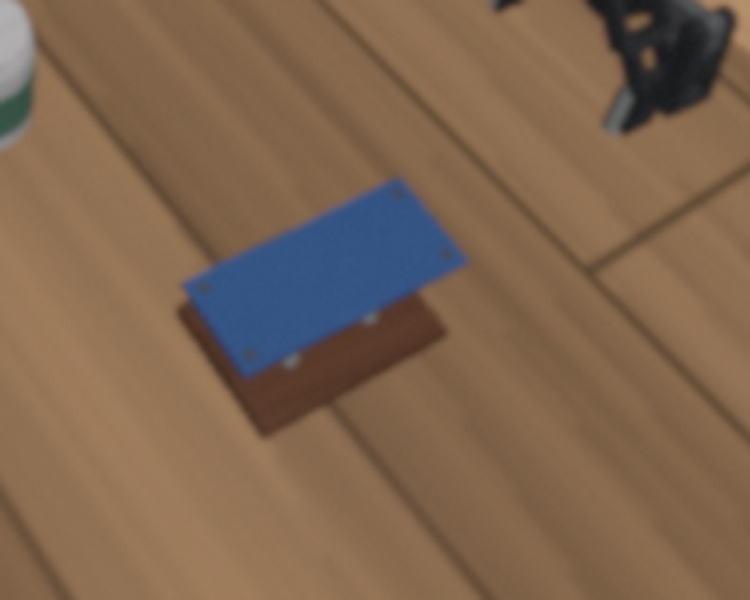

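The plate lies flat on both bars, with corners at crop (182,287), (400,180), (467,262) and (246,376). Its centre is about (0.595, 0.219), against the rack middle at (0.594, 0.220). The gripper is clear.

```bash
python3 -c "
from plant import bot
print(bot.sign_off())"
```

```text
the job is handed in; nothing more can be done
None
```

The job is handed in (no verdict was returned): the plate lies flat on both rack bars, about 1 mm off centre by the cameras, the gripper is clear, and the arm kept well away from the tin, jar and brush throughout.

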